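# Flip the red option rocker under the chip hood

## Task

Pull the setting stylus up out of its spring clips and reach with it at a slant under the clear hood of the lathe's drive box, to flip the red rocker: gently press down its raised far half with the stylus until it snaps over. Keep the fingers off the switches, leave the grey rockers and the things standing about as they are, and finally lay the stylus in the red tray, wholly inside and flat on its floor.

Things in the scene. Friction and masses are not known exactly. Their poses are not given: they have to be found in the camera images.
- bank: grey drive control box, fixed, 100 x 170 x 130 mm. Origin: underside, below the rocker row; its +x points to the operator's side (leftwards and away from the robot), y along the row. In a trough (floor 55 mm up) stand five rockers, 24 mm apart along y. The only way in is the slot between lip_top and hood_edge, on the +x side, slanting down towards -x; side walls at y -82 and +82 mm
- red_module: black base and the one red rocker of the five; origin at the centre of the base's underside, axes as the bank's; its place in the row varies. Rocker: 14 mm wide, 34 mm long along x, hinged across (along y) 18 mm above this origin
- red_rocker (a joint): tilt of the red rocker. Starts at 0 (far half up); 0.5 rad = flipped (far half down). An over-centre spring holds it at either stop: pressed at the far pad it resists with 3 to 5 N, gives way past 0.25 rad and snaps to 0.5, where it is rigid: pressing further builds force quickly
- red_far (a point): top face of the red rocker's far half (the raised one, under the hood), 13 mm from the hinge: press here, straight down about 7 mm
- red_near (a point): top face of the red rocker's near half (towards the operator), 13 mm from the hinge
- stylus: setting stylus, about 60 g, 180 mm long, level in the clips. Origin: on its axis, centre of its blue square grip sleeve (50 mm long, 14 x 14 mm, sides upright), 50 mm above the holder's underside. Its -x points along the axis to the point. Aluminium body 12 mm in diameter, x -60 to +65 mm; slim round-ended steel rod, 6 mm in diameter, x -60 to -115 mm
- stylus_tip (a point): the point of the stylus, 115 mm from the sleeve's centre, on the axis
- stylus_tail (a point): the tail end of the stylus, 65 mm from the sleeve's centre, on the axis
- holder: fixed wooden block 130 x 60 x 10 mm with two steel C-shaped spring clips, open at the top, holding the stylus along its x. Origin: centre of the underside. Clips 12 mm long at x -42 and +42 mm, 17 mm across, top 63 mm high; between them the sleeve is free. Pulled straight up the stylus resists with 10 to 16 N, then snaps free; the sleeve's shoulders stop it endways
- tray: red open tray, fixed, 250 mm (x) x 130 mm (y), walls 18 mm high and 4 mm thick, floor 4 mm thick. Origin: centre of the underside
- pot: bystander: white plastic pot, 60 mm across, 50 mm high; origin at the centre of its underside
- gear: bystander: steel gear blank, 68 mm across, 14 mm thick, lying flat; origin at the centre of its underside
- bush: bystander: flanged brass bush standing on its flange, 44 mm across, 45 mm high; origin at the centre of its underside
- grey0_module: black base with a grey rocker, like red_module, origin and axes alike; two of the grey rockers start tilted as the red one does, two the other way, and all stay so
- grey0_far (a point): top face of that grey rocker's far half, 13 mm from its hinge
- grey1_module: black base with a grey rocker, like red_module, origin and axes alike; two of the grey rockers start tilted as the red one does, two the other way, and all stay so
- grey1_far (a point): top face of that grey rocker's far half, 13 mm from its hinge
- grey2_module: black base with a grey rocker, like red_module, origin and axes alike; two of the grey rockers start tilted as the red one does, two the other way, and all stay so
- grey2_far (a point): top face of that grey rocker's far half, 13 mm from its hinge
- grey3_module: black base with a grey rocker, like red_module, origin and axes alike; two of the grey rockers start tilted as the red one does, two the other way, and all stay so
- grey3_far (a point): top face of that grey rocker's far half, 13 mm from its hinge
- hood_edge (a point): middle of the lower front edge of the clear plastic hood (4 mm thick, top 130 mm above the box's underside), which covers the rockers from here back to the wall at the box's -x side, for the whole row
- lip_top (a point): middle of the top of the solid lip in front of the rockers, 8 mm thick, for the whole row. A stylus that passes between lip and hood to a far pad must slope about 25 to 50 degrees below level (38 suits), its point towards the box's -x
Things that resemble listed ones, but are neither listed nor needed, are in the scene too. There is more than one size of the stylus; the one meant has the size given above.

How it is judged:
By the outcome, as a careful person would: the job done as asked, in the order asked, and still so for the second after the job is handed in, with the robot touching nothing.
It also fails if it takes over 67 s, if anything falls off the work surface, if the arm or the gripper's body presses on something with over 40 N, if the wrist force passes 120 N, or if a joint passes its speed limit or range.

## Robot

A 6-joint arm with a two-finger parallel gripper is mounted at the origin on the work surface. World frame = base frame: x ahead of the robot, y to its left, z up, the work surface at z = 0. Lengths are in m, angles in rad, forces in N, time in s.
With the tool pointing down it reaches from about 0.4 to 0.825 m from the base axis. Payload 7 kg.
Tool frame: the origin (TCP) lies midway between the tips of the shut fingers; the grasp point (between the pads) lies 19 mm behind it; z points along the fingers, y is the direction in which the jaws open and shut (so a half turn about z gives the same grasp; the last joint's range is limited). The gripper opens to 85 mm and grips with 20 to 120 N. Pads are 22 mm wide; open, the fingers measure 114 mm over their backs; the gripper's body (76 mm by 85 mm) begins 54 mm behind the grasp point. The pads swing forward as they close: fully open they stand 13 mm farther back than shut.
Start: joints at [-0.848, 0.359, 0.012, 0, -1.224, -0.288], TCP at [0.284, -0.612, 0.231] pointing down, gripper open.
Joint ranges: [-3.07, 3.07], [-1.43, 2.12], [-1.02, 1.25], [-3.03, 1.67], [-3.05, -0], [-3.03, 3.03]. Speed limits (rad/s): [2.39, 2.39, 3.01, 3.14, 3.14, 3.14].

## Interface

Orientations are given as a unit quaternion [x, y, z, w].
In Python, from bench import ctrl gives the robot as it stands.
- The arm moves only by the tool play_rows, never from a script. Its argument "deltas" is a list of rows, each a list of 7 numbers: the shift along the world's x, y, z as a fraction of full scale, then the turn, a rotation vector about the world's x, y, z as a fraction of full scale, then the gripper's target within -1 to 1 (shut at 1, half-way at 0, fully open at -1). In form: [[tx, ty, tz, ax, ay, az, grip], ...]. A call has 1 to 5 rows; each row is the pose to reach, as a shift and turn from the pose measured when the call began, turning the shorter way round; what a row does not reach only later rows make up. Full scale, the value 1, is 0.25 m for a shift and 2 pi rad for a turn. A row lasts 1/12 s, in which the tool goes at most 41.7 mm and 7.16 degrees, less where a joint would pass 70% of its speed; a pose out of reach is approached as far as the arm can. A call with a number of a shift or a turn outside -1 to 1 is refused whole. A call with a gripper value outside its range is refused whole. The fingers move at their own pace and stop on an object; "newtons" is the grip in N (left out, the last holds). Time passes only in rows, so rows that repeat a pose let the fingers close. It gives the time, the measured TCP pose, the force and the opening at its end, in the units of the state.
- ctrl.get_state(): the state, without advancing time (a new reading comes with each control period).
- ctrl.capture(name): name is "scene" or "top" or "wrist"; returns (picture, depth): 400x640x3 uint8, red, green, blue; 400x640 float32, m along the optical axis (not along the pixel's ray), 0 where there is no reading.
- ctrl.get_calibration(name): a dict with "mtx" (3x3 intrinsics, pixels), "R" (3x3) and "t" (3): a world point X has camera coordinates R X + t; the wrist camera has in their place "T_tool_cam" (4x4, takes a point from camera to tool coordinates, whose origin is the TCP and whose axes are the flange's). Camera axes: x right, y down, z forward; pixel columns grow to the right and rows downward; lengths in m; the calibration is good to about 2 mm. A picture is of the moment at which its call begins: read the wrist's pose just before it. get_calibration takes no time and is no camera call.
- ctrl.job_done(): hands the job in, once; it reports no verdict.
The state is a dict: "time": time; "joints": joint angles; "dq": joint speeds; "tau": joint torques, N m; "tool_pos": TCP position; "tool_rot": TCP orientation; "force": force on the tool from outside, world axes, zero at the start; "torque": the same for the moment, N m; "finger_gap": finger opening in m.
Only numpy, scipy, OpenCV 4.12 (cv2) and the standard library are available. Lean on these libraries where they do the work, as an engineer would, in place of code of your own. Each camera call takes 0.05 s, during which the arm holds its last target.

## Working session

There is one attempt and no reset: what is moved stays moved. The work goes in short steps, Python scripts to look and compute and a tool call to move; the robot and the scene stay as the last step left them, time stands still between calls to the robot, and variables do not carry over. Pictures are saved under pics/ and viewed, and the job is handed in when it is done.

Besides the shell and the picture viewer there is one more tool, called after "Emit:" as name(argument=value, ...) on one line, values as JSON. play_rows: Moves the arm, as the interface text tells. Its arguments: {"type":"object","properties":{"deltas":{"type":"array"},"newtons":{"type":"number"}},"required":["deltas"]}

```bash
ls; mkdir -p pics
cat > h.py <<'E'
from bench import ctrl
import numpy as np, cv2
from scipy.spatial.transform import Rotation as Ro
E
python3 - <<'E'
from h import *
s=ctrl.get_state();print(s)
for n in ["scene","top"]:
    p,d=ctrl.capture(n);cv2.imwrite(f"pics/{n}0.png",p[:,:,::-1]);np.savez(f"pics/{n}0.npz",p=p,d=d)
    c=ctrl.get_calibration(n);print(n,c,"cam pos",-c["R"].T@c["t"])
s=ctrl.get_state()
p,d=ctrl.capture("wrist");cv2.imwrite("pics/wrist0.png",p[:,:,::-1]);np.savez("pics/wrist0.npz",p=p,d=d);print(ctrl.get_calibration("wrist"))
E
```

```text
pics
{'time': 0.0, 'joints': array([-8.47886364e-01,  3.59398720e-01,  1.10267160e-02, -3.33308108e-04,
       -1.22411318e+00, -2.88087320e-01]), 'dq': array([-0.00030442,  0.00123535,  0.00087064,  0.00158722, -0.00109753,
       -0.00141775]), 'tau': array([-3.39422091e-03, -5.83324814e+01,  2.93419594e+01,  6.93663016e+00,
       -6.05996451e-03,  4.86256215e-05]), 'tool_pos': array([ 0.28408967, -0.61175301,  0.23034509]), 'tool_rot': array([-2.15647108e-01,  9.76470986e-01,  8.14693625e-04, -2.71814194e-04]), 'force': array([-0.22624486,  0.55107635, -0.25258138]), 'torque': array([-0.06146157, -0.03170876, -0.02342602]), 'finger_gap': 0.0854946832901921}
scene {'mtx': array([[424.77983485,   0.        , 324.94395407],
       [  0.        , 424.77983485, 196.48442008],
       [  0.        ,   0.        ,   1.        ]]), 'R': array([[-0.85399267,  0.52024363,  0.00656399],
       [ 0.44011871,  0.729079  , -0.52415583],
       [-0.2774744 , -0.4447363 , -0.85159708]]), 't': array([ 0.47395136, -0.23538859,  1.33107458])} cam pos [0.87768903 0.51702388 1.00704791]
top {'mtx': ar
[... 215 characters left out ...]
0.98654776,  0.02771464, -0.16110687],
       [ 0.16124583,  0.00283973, -0.98691019]]), 't': array([0.07262549, 0.59686642, 1.30100378])} cam pos [0.38100901 0.05236086 1.38066118]
{'mtx': array([[291.01369846,   0.        , 316.54418763],
       [  0.        , 291.01369846, 199.90234805],
       [  0.        ,   0.        ,   1.        ]]), 'T_tool_cam': array([[-1.04732163e-03, -9.63365055e-01, -2.68191488e-01,
         6.74268177e-02],
       [ 9.99999449e-01, -1.02627597e-03, -2.18659623e-04,
         1.12237393e-03],
       [-6.45894397e-05, -2.68191569e-01,  9.63365599e-01,
        -1.41974000e-01],
       [ 0.00000000e+00,  0.00000000e+00,  0.00000000e+00,
         1.00000000e+00]])}
```

View pics/scene0.png

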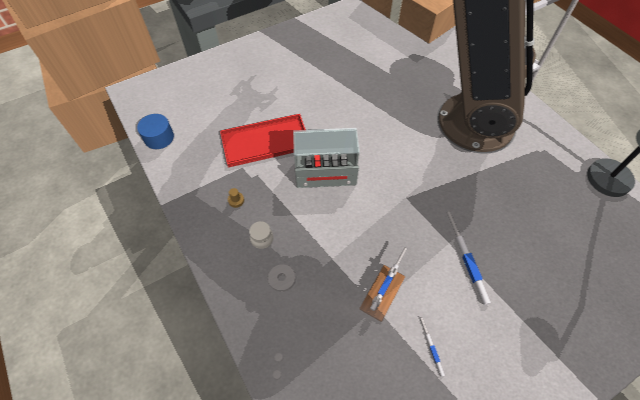

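View pics/top0.png

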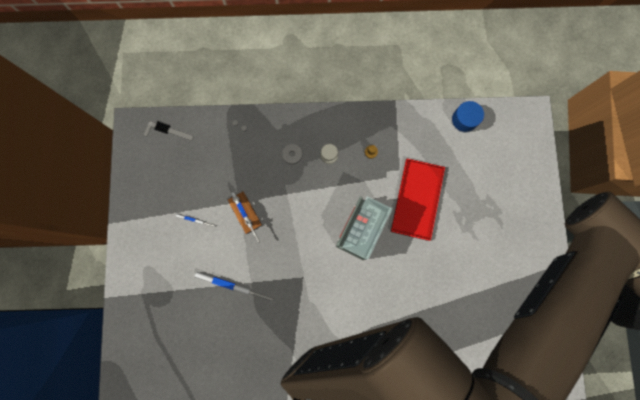

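View pics/wrist0.png

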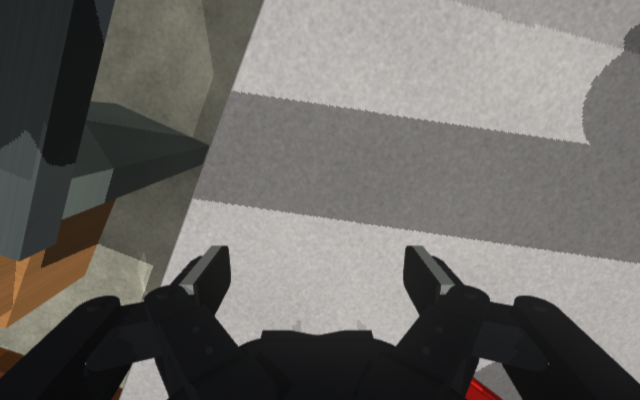

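```bash
cat >> h.py <<'E'
def ray(cal,u,v,z):
    K,R,t=cal["mtx"],cal["R"],cal["t"]
    d=R.T@np.linalg.inv(K)@np.array([u,v,1.]);c=-R.T@t
    return c+d*(z-c[2])/d[2]
def dep(cal,u,v,zc):
    K,R,t=cal["mtx"],cal["R"],cal["t"]
    return R.T@(np.linalg.inv(K)@np.array([u,v,1.])*zc-t)
def proj(cal,X):
    c=cal["R"]@np.asarray(X)+cal["t"];q=cal["mtx"]@c;return q[:2]/q[2]
E
python3 - <<'E'
from h import *
def crop(n,x,y,w,h,f,o):
    p=cv2.imread(f"pics/{n}.png")[y:y+h,x:x+w];cv2.imwrite(f"pics/{o}.png",cv2.resize(p,None,fx=f,fy=f,interpolation=cv2.INTER_CUBIC))
crop("scene0",340,200,160,180,4.4/1.4,"c1") if 0 else crop("scene0",340,205,160,175,3.4,"c1")
crop("top0",160,170,130,140,4,"c2")
crop("scene0",210,105,160,100,5,"c3")
crop("top0",320,140,140,130,4,"c4")
E
```

```text
(no output)
```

View pics/c1.png

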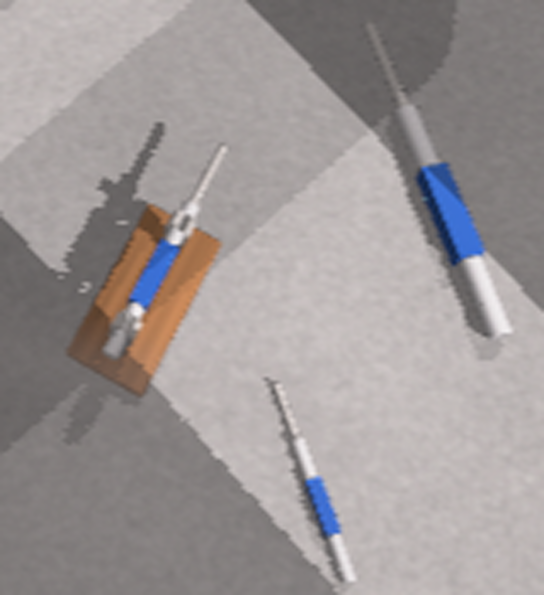

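View pics/c2.png

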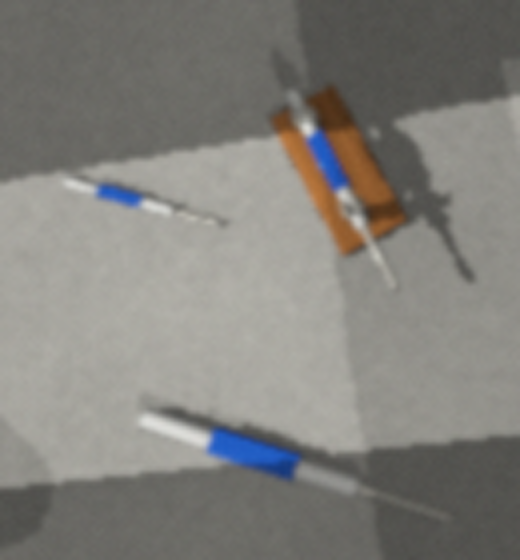

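View pics/c3.png

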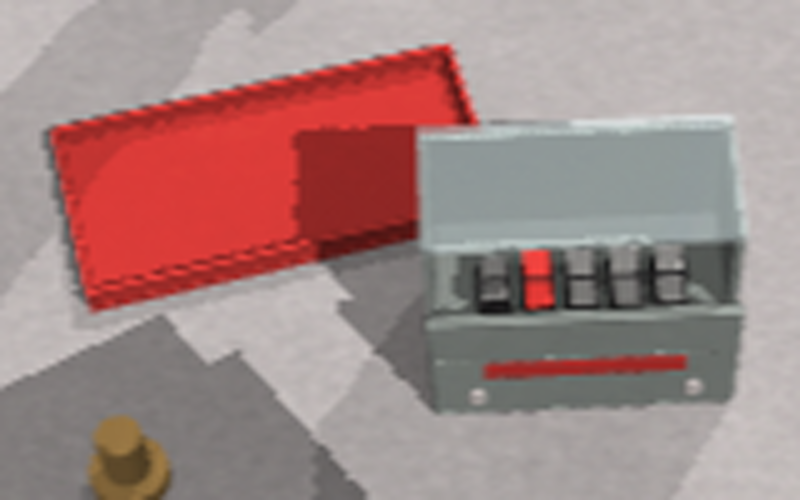

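View pics/c4.png

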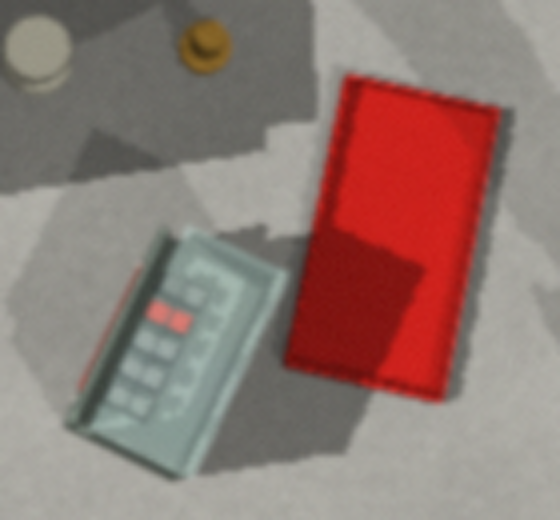

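Run:
```python
from h import *
C={n:ctrl.get_calibration(n) for n in ["scene","top"]}
P={n:np.load(f"pics/{n}0.npz") for n in C}
def tri(q):
    A=[];b=[]
    for n,(u,v) in q.items():
        c=C[n];o=-c["R"].T@c["t"];d=c["R"].T@np.linalg.inv(c["mtx"])@np.array([u,v,1.]);d/=np.linalg.norm(d)
        M=np.eye(3)-np.outer(d,d);A.append(M);b.append(M@o)
    x=np.linalg.lstsq(np.vstack(A),np.hstack(b),rcond=None)[0]
    return x,np.linalg.norm(np.vstack(A)@x-np.hstack(b))
# blue blobs
bl={}
for n in C:
    h=cv2.cvtColor(P[n]["p"],cv2.COLOR_RGB2HSV)
    m=((h[...,0]>100)&(h[...,0]<125)&(h[...,1]>130)&(h[...,2]>90)).astype(np.uint8)
    k,l,s,c=cv2.connectedComponentsWithStats(m)
    for i in range(1,k):
        if s[i,4]>15:
            ys,xs=np.nonzero(l==i);(pc,ev)=cv2.PCACompute(np.c_[xs,ys].astype(np.float32),None)
            X=ray(C[n],*c[i],0.055);a=c[i]+ev[0]*8;Y=ray(C[n],*a,0.055)
            print(n,c[i].round(1),s[i,4],X.round(4),"ang",np.degrees(np.arctan2(*(Y-X)[[1,0]])).round(1),"depthpt",dep(C[n],*c[i],P[n]["d"][int(c[i][1]),int(c[i][0])]).round(4))
    m=(((h[...,0]<6)|(h[...,0]>174))&(h[...,1]>110)&(h[...,2]>70)).astype(np.uint8)
    k,l,s,c=cv2.connectedComponentsWithStats(m)
    for i in range(1,k):
        if s[i,4]>15 and s[i,4]<8000: 
            r=cv2.minAreaRect(np.argwhere(l==i)[:,::-1].astype(np.float32))
            print(n,"red",c[i].round(1),s[i],[ray(C[n],*b,0.018).round(4)[:2].tolist() for b in cv2.boxPoints(r)] if s[i,4]>500 else "")
    # box color
    np.set_printoptions(suppress=True,linewidth=200)
# tip stylus
print("tip", ray(C["scene"],340+224/3.4,205+147/3.4,.05),ray(C["top"],160+394/4,170+287/4,.05))
print("tail", ray(C["scene"],340+113/3.4,205+350/3.4,.05),ray(C["top"],160+292/4,170+95/4,.05))
# depth over bank, scene
d=P["scene"]["d"]
for u in (305,318,327,345):
    print(u,[(v,*dep(C["scene"],u,v,d[v,u]).round(3)) for v in range(126,190,4)])
d=P["top"]["d"]
for v in (215,):
    print(v,[(u,*dep(C["top"],u,v,d[v,u]).round(3)) for u in range(338,396,4)])
```

```text
scene [155.5 130.8] 912 [ 0.8718 -0.425   0.055 ] ang 98.7 depthpt [ 0.8718 -0.4217  0.0583]
scene [472.7 266.8] 221 [0.3676 0.3714 0.055 ] ang 72.6 depthpt [0.3481 0.3659 0.0187]
scene [385.  284.9] 108 [0.5734 0.2994 0.055 ] ang 27.2 depthpt [0.573  0.299  0.0535]
scene [434.3 353.5] 70 [0.5724 0.4794 0.055 ] ang 74.0 depthpt [0.5576 0.4776 0.0088]
scene red [618.4  13.6] [ 579    0   61   42 1342] [[-0.7431, -0.2524], [-0.9431, -0.1333], [-0.7382, 0.0232], [-0.554, -0.0869]]
scene red [260.  139.7] [ 220  114   86   53 2807] [[0.7063, -0.3649], [0.4585, -0.2989], [0.5102, -0.1615], [0.7428, -0.2277]]
scene red [317.1 160.3] [314 155   7  12  73] 
scene red [326.4 177.9] [307 176  40   5 128] 
top [469.1 114.1] 572 [ 0.8697 -0.4459  0.055 ] ang -89.0 depthpt [ 0.868  -0.4441  0.0598]
top [241.4 209.5] 55 [0.575  0.3002 0.055 ] ang -153.1 depthpt [0.5747 0.2999 0.0567]
top [189.5 218.3] 26 [0.5514 0.4644 0.055 ] ang -104.0 depthpt [0.5569 0.4777 0.012 ]
top [222.8 282.7] 149 [0.3487 0.3571 0.055 ] ang -108.1 depthpt [0.3478 0.365  0.0206]
top red [417.8 199.2] [ 391  159   54   82 3
[... 4662 characters left out ...]
oat64(0.548), np.float64(-0.056), np.float64(0.054)), (358, np.float64(0.538), np.float64(-0.062), np.float64(0.128)), (362, np.float64(0.537), np.float64(-0.073), np.float64(0.134)), (366, np.float64(0.537), np.float64(-0.085), np.float64(0.132)), (370, np.float64(0.537), np.float64(-0.097), np.float64(0.13)), (374, np.float64(0.536), np.float64(-0.109), np.float64(0.132)), (378, np.float64(0.537), np.float64(-0.121), np.float64(0.126)), (382, np.float64(0.536), np.float64(-0.133), np.float64(0.127)), (386, np.float64(0.535), np.float64(-0.144), np.float64(0.132)), (390, np.float64(0.551), np.float64(-0.178), np.float64(0.003)), (394, np.float64(0.55), np.float64(-0.19), np.float64(0.007))]
```

Run:
```python
from h import *
from scipy.spatial import cKDTree
np.set_printoptions(suppress=True,linewidth=200,precision=4)
C={n:ctrl.get_calibration(n) for n in ["scene","top"]}
cl={}
for n in C:
    z=np.load(f"pics/{n}0.npz");d=z["d"];v,u=np.mgrid[:400,:640]
    k=C[n];ok=d>0
    pc=np.linalg.inv(k["mtx"])@np.stack([u[ok],v[ok],np.ones(ok.sum())])*d[ok]
    X=(k["R"].T@(pc-k["t"][:,None])).T
    cl[n]=(X,z["p"][ok],np.c_[u[ok],v[ok]])
X,p,uv=cl["scene"]
# front face
m=(uv[:,0]>300)&(uv[:,0]<352)&(X[:,2]>.02)&(X[:,2]<.07)
n0=np.array([.462,.887]);q=X[:,:2]@n0
m&=abs(q-.2124)<.008
vx,vy,x0,y0=cv2.fitLine(X[m,:2].astype(np.float32),cv2.DIST_HUBER,0,.01,.01).ravel()
a=np.degrees(np.arctan2(vy,vx));print("line ang",a,x0,y0,m.sum())
th=np.radians((a-90)%180);bx=np.array([np.cos(th),np.sin(th)]);by=np.array([-bx[1],bx[0]])
print("bx ang",np.degrees(th),"front",X[m,:2]@bx@np.ones(m.sum())/m.sum())
for n in cl:
    X,p,uv=cl[n];q=np.c_[X[:,:2]@bx,X[:,:2]@by]
    t=(X[:,2]>.12)&(X[:,2]<.14)&(q[:,0]>.05)&(q[:,0]<.25)&(q[:,1]>-.7)&(q[:,1]<-.3)
    print(n,"top",np.percentile(q[t,0],[0,1,3,97,99,100]),np.percentile(q[t,1],[0,1,3,97,99,100]),"z",np.median(X[t,2]))
    b=(X[:,2]>.02)&(X[:,2]<.14)&(q[:,0]>.05)&(q[:,0]<.25)&(q[:,1]>-.7)&(q[:,1]<-.3)
    print(n,"all",np.percentile(q[b,0],[0,1,3,97,99,100]),np.percentile(q[b,1],[0,1,3,97,99,100]))
    r=b&(p[:,0]>1.7*p[:,1])&(X[:,2]>.055);print("red",r.sum(),np.c_[q[r],X[r,2]].mean(0))
X,p,uv=cl["scene"];q=np.c_[X[:,:2]@bx,X[:,:2]@by]
for u in (306,318,327,340,349):
    s=(uv[:,0]==u)&(uv[:,1]>148)&(uv[:,1]<178);print(u);print(np.c_[uv[s,1],q[s],X[s,2]].T.round(3))
```

```text
line ang -27.949602 0.53019613 -0.035316616 535
bx ang 62.050392 front 0.21730284749799933
scene top [0.1126 0.1153 0.1179 0.1989 0.1999 0.2017] [-0.5697 -0.5684 -0.5646 -0.4047 -0.4015 -0.4   ] z 0.1295203706410745
scene all [0.0937 0.1165 0.1204 0.2188 0.2196 0.2226] [-0.6986 -0.5683 -0.5648 -0.4046 -0.4017 -0.3994]
red 76 [ 0.1792 -0.5124  0.0798]
top top [0.1144 0.1155 0.1172 0.1962 0.1978 0.1987] [-0.5681 -0.5658 -0.5625 -0.4022 -0.3985 -0.3973] z 0.13008296327677163
top all [0.0523 0.1136 0.1168 0.2149 0.217  0.2198] [-0.6989 -0.5674 -0.5635 -0.3983 -0.3977 -0.3973]
red 13 [ 0.1826 -0.4984  0.1301]
306
[[149.    150.    151.    152.    153.    154.    155.    156.    157.    158.    159.    160.    161.    162.    163.    164.    165.    166.    167.    168.    169.    170.    171.    172.
  173.    174.    175.    176.    177.   ]
 [  0.181   0.184   0.186   0.19    0.194   0.199   0.199   0.163   0.165   0.169   0.174   0.177   0.183   0.186   0.19    0.193   0.185   0.192   0.193   0.213   0.215   0.218   0.218   0.216
    0.216   0.219   0.216   0.216   0.218]
 [ -0.536  -0
[... 3561 characters left out ...]
 0.194   0.192   0.197   0.2     0.146   0.149   0.154   0.158   0.161   0.165   0.167   0.172   0.177   0.18    0.182   0.185   0.211   0.214   0.217   0.218   0.218   0.218   0.218
    0.217   0.217   0.216   0.217   0.217]
 [ -0.424  -0.425  -0.424  -0.425  -0.425  -0.416  -0.416  -0.417  -0.417  -0.418  -0.418  -0.418  -0.419  -0.419  -0.419  -0.419  -0.42   -0.424  -0.424  -0.424  -0.424  -0.424  -0.424  -0.423
   -0.423  -0.423  -0.422  -0.422  -0.422]
 [  0.13    0.133   0.127   0.129   0.129   0.053   0.052   0.055   0.055   0.055   0.055   0.054   0.056   0.057   0.057   0.055   0.054   0.086   0.085   0.086   0.083   0.077   0.073   0.069
    0.063   0.058   0.051   0.047   0.043]]
```

Emit:
play_rows(deltas=[[0.38,0.73,0.1,0,0,0,-1],[0.38,0.73,0.1,0,0,0,-1],[0.38,0.73,0.1,0,0,0,-1],[0.38,0.73,0.1,0,0,0,-1],[0.38,0.73,0.1,0,0,0,-1]])

```text
time: 0.57
tool_pos: [0.3795, -0.4275, 0.2555]
tool_rot: [-0.215, 0.977, 0.001, -0.0]
force: [0.6, -1.0, 0.8]
finger_gap: 0.0853
```

```bash
python3 -c "
from h import *
s=ctrl.get_state();print(s['time'],s['tool_pos'],s['tool_rot'],s['joints'],s['force'])"
```

```text
0.5667 [ 0.37945441 -0.42754854  0.25551642] [-2.15396688e-01  9.76526260e-01  7.94027378e-04 -3.16707687e-04] [-5.03304151e-01  1.75340097e-01 -1.82118798e-01 -8.27497939e-04
 -1.21486120e+00 -6.33006998e-01] [ 0.55190631 -1.02097001  0.78142501]
```

Emit:
play_rows(deltas=[[0.38,0.73,0.1,0,0,0,-1],[0.38,0.73,0.1,0,0,0,-1],[0.38,0.73,0.1,0,0,0,-1],[0.38,0.73,0.1,0,0,0,-1],[0.38,0.73,0.1,0,0,0,-1]])

```text
time: 0.98
tool_pos: [0.4745, -0.2436, 0.2808]
tool_rot: [-0.215, 0.977, 0.001, -0.0]
force: [1.3, 0.0, -1.4]
finger_gap: 0.0853
```

Emit:
play_rows(deltas=[[0.15,0.8,0.05,0,0,0,-1],[0.15,0.8,0.05,0,0,0,-1],[0.15,0.8,0.05,0,0,0,-1],[0.15,0.8,0.05,0,0,0,-1],[0.15,0.8,0.05,0,0,0,-1]])

```text
time: 1.4
tool_pos: [0.5118, -0.0414, 0.2935]
tool_rot: [-0.216, 0.976, 0.001, -0.0]
force: [2.5, 0.2, -0.6]
finger_gap: 0.0855
```

Emit:
play_rows(deltas=[[0.1,0.82,-0.1,0,0,0,-1],[0.1,0.82,-0.1,0,0,0,-1],[0.1,0.82,-0.1,0,0,0,-1],[0.1,0.82,-0.1,0,0,0,-1],[0.1,0.82,-0.1,0,0,0,-1]])

```text
time: 1.82
tool_pos: [0.5362, 0.1639, 0.2686]
tool_rot: [-0.216, 0.976, 0.001, 0.0]
force: [1.6, -0.3, 0.7]
finger_gap: 0.0854
```

Run:
```python
from h import *
s=ctrl.get_state();print(s['time'],s['tool_pos'],s['tool_rot'],s['joints'],s['force'])
p,d=ctrl.capture("wrist");cv2.imwrite("pics/w1.png",p[:,:,::-1]);np.savez("pics/w1.npz",p=p,d=d,pos=s['tool_pos'],rot=s['tool_rot'])
```

```text
1.8167 [0.53616022 0.16388124 0.26861321] [-2.15710622e-01  9.76456865e-01  9.55075825e-04  8.42062597e-05] [ 6.44612043e-01  1.47960545e-01 -1.85159705e-01 -1.76636420e-03
 -1.23673187e+00 -1.77999074e+00] [ 1.64384537 -0.28357226  0.66975131]
```

View pics/w1.png

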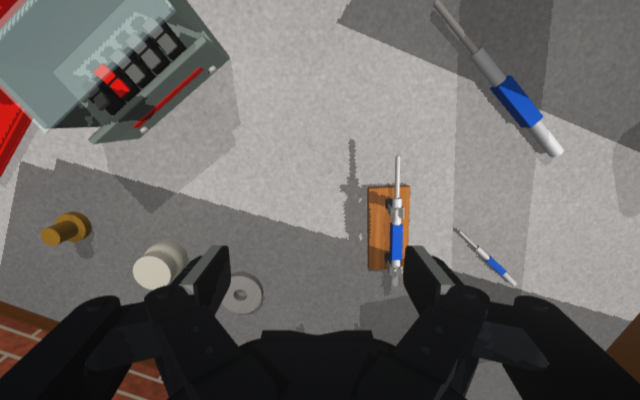

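The wrist view shows three blue-sleeved styluses: the large one at (518,100), the small one at (495,265), and the one held in clips on the wooden block at (397,240), about 175–180 mm long. The clipped one is the one meant. The bank is also visible, with the red rocker at about (112,80).

```bash
cat >> h.py <<'E'
def wcal(pos,rot):
    c=ctrl.get_calibration("wrist");T=np.eye(4);T[:3,:3]=Ro.from_quat(rot).as_matrix();T[:3,3]=pos
    M=np.linalg.inv(T@c["T_tool_cam"]);return dict(mtx=c["mtx"],R=M[:3,:3],t=M[:3,3])
BX=np.array([np.cos(np.radians(62.05)),np.sin(np.radians(62.05))]);BY=np.array([-BX[1],BX[0]])
E
python3 - <<'E'
from h import *
np.set_printoptions(suppress=True,linewidth=200,precision=4)
z=np.load("pics/w1.npz");c=wcal(z["pos"],z["rot"]);p=z["p"]
h=cv2.cvtColor(p,cv2.COLOR_RGB2HSV)
m=((h[...,0]>100)&(h[...,0]<125)&(h[...,1]>130)&(h[...,2]>90)).astype(np.uint8);m[:, :350]=0;m[:,430:]=0
ys,xs=np.nonzero(m);pc,ev=cv2.PCACompute(np.c_[xs,ys].astype(np.float32),None)
u=pc[0];X=ray(c,*u,.055);Y=ray(c,*(u+ev[0]*15),.055);print(u,X,np.degrees(np.arctan2(*(Y-X)[[1,0]])),z["d"][int(u[1]),int(u[0])],dep(c,*u,z["d"][int(u[1]),int(u[0])]))
print("tip",ray(c,397.5,156,.05),"tail~")
m=(((h[...,0]<8)|(h[...,0]>172))&(h[...,1]>110)&(h[...,2]>70)).astype(np.uint8)
k,l,s,ce=cv2.connectedComponentsWithStats(m)
for i in range(1,k):
    if s[i,4]>30: print(s[i],ce[i])
cv2.imwrite("pics/w1c.png",cv2.resize(p[0:150,20:240,::-1],None,fx=3.6,fy=3.6,interpolation=cv2.INTER_CUBIC))
cv2.imwrite("pics/w1s.png",cv2.resize(p[140:300,340:450,::-1],None,fx=3.6,fy=3.6,interpolation=cv2.INTER_CUBIC))
E
```

```text
[396.625  242.0398] [0.5723 0.299  0.055 ] 28.2855227450606 0.3834888 [0.572  0.2984 0.0563]
tip [0.4725 0.2462 0.05  ] tail~
[  0   0  18  20 196] [5.8316 6.3878]
[ 94  65  22  20 231] [104.9524  74.0649]
[132  67  72  61 473] [169.6829  95.7082]
[109  78  21  20 238] [119.1975  87.1681]
[   0   88   32   89 1472] [ 10.2989 127.9062]
[  0 316  36  17 213] [ 16.0751 324.7981]
[  0 329  39  29 475] [ 15.5684 342.9263]
[  0 358  18  20 155] [  6.6581 365.7226]
[131 363  28  15 160] [144.9125 369.725 ]
[118 373  50  27 721] [143.3675 387.4327]
[112 393  12   7  44] [117.9091 396.8636]
```

View pics/w1c.png

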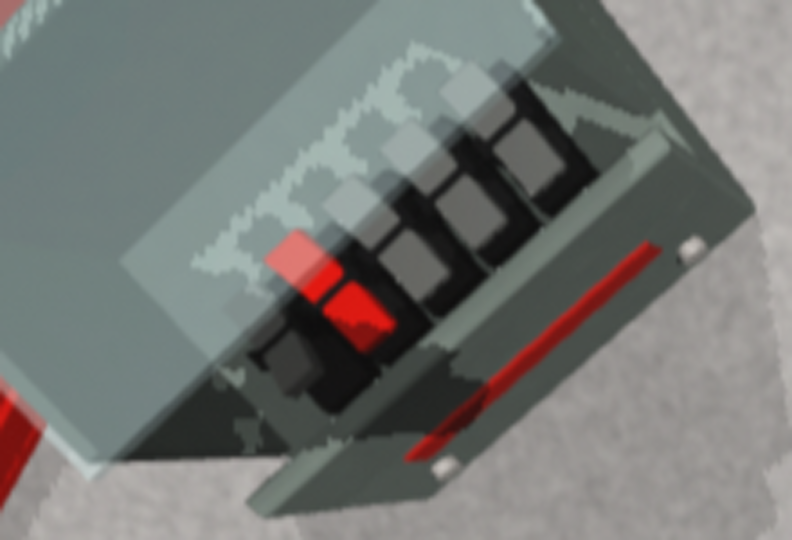

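View pics/w1s.png

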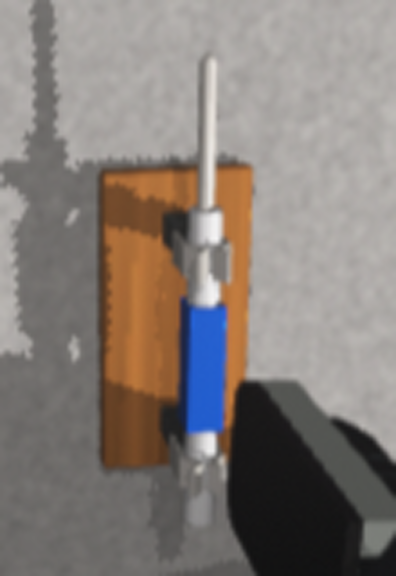

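Emit:
play_rows(deltas=[[0.15,0.542,-0.4,0,0,0.0075,-1],[0.15,0.542,-0.4,0,0,0.0075,-1],[0.15,0.542,-0.4,0,0,0.0075,-1],[0.15,0.542,-0.4,0,0,0.0075,-1],[0.15,0.542,-0.4,0,0,0.0075,-1]])

```text
time: 2.28
tool_pos: [0.5737, 0.3076, 0.1619]
tool_rot: [-0.24, 0.971, 0.0, -0.003]
force: [0.2, -0.4, -0.6]
finger_gap: 0.0854
```

Run:
```python
from h import *
np.set_printoptions(suppress=True,linewidth=200,precision=4)
z=np.load("pics/w1.npz");c=wcal(z["pos"],z["rot"]);p=z["p"]
for nm,u,zz in [("far",(104.95,74.06),.081),("near",(119.2,87.17),.076),("hoodL",(20+100/3.6,470/3.6),.126),("hood edge 2",(20+555/3.6,40/3.6),.130),("lip L",(20+250/3.6,500/3.6),.088),("lipR",(20+665/3.6,135/3.6),.088)]:
    X=ray(c,*u,zz)[:2];print(nm,X,X@BX,X@BY)
s=ctrl.get_state();R=Ro.from_quat(s['tool_rot']).as_matrix();print(s['tool_pos'],R,s['joints'])
p,d=ctrl.capture("wrist");cv2.imwrite("pics/w2.png",p[:,:,::-1]);np.savez("pics/w2.npz",p=p,d=d,pos=s['tool_pos'],rot=s['tool_rot'])
```

```text
far [ 0.5267 -0.0833] 0.17325586784806193 -0.5042911768047131
near [ 0.534  -0.0696] 0.1888036514088065 -0.5042817066666822
hoodL [ 0.5916 -0.0905] 0.1973684391580685 -0.5649928302871552
hood edge 2 [ 0.4455 -0.0096] 0.20032887214785444 -0.39798474193121913
lip L [ 0.5971 -0.078 ] 0.21094295850871334 -0.5640741899654196
lipR [0.4505 0.0031] 0.21390625431243002 -0.3965178670995132
[0.5737 0.3076 0.1619] [[-0.8844 -0.4667 -0.0053]
 [-0.4667  0.8844 -0.0007]
 [ 0.005   0.0019 -1.    ]] [ 0.7892  0.3713 -0.1321 -0.0038 -1.0717 -1.8726]
```

View pics/w2.png

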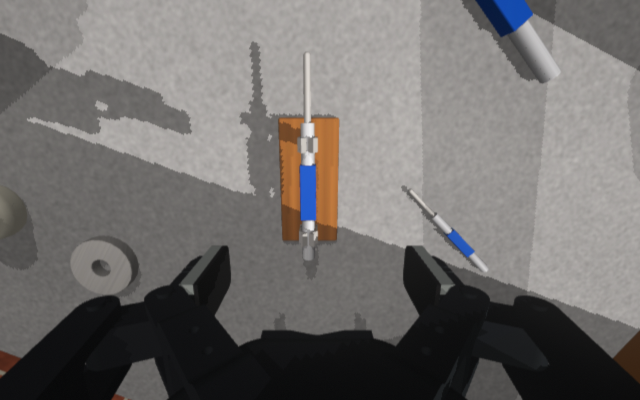

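```bash
cat > sty.py <<'E'
from h import *
np.set_printoptions(suppress=True,linewidth=200,precision=4)
import sys
s=ctrl.get_state();c=wcal(s['tool_pos'],s['tool_rot'])
p,d=ctrl.capture("wrist");cv2.imwrite(f"pics/{sys.argv[1]}.png",p[:,:,::-1])
R=Ro.from_quat(s['tool_rot']).as_matrix();print("t",s['time'],s['tool_pos'],"toolx az",np.degrees(np.arctan2(R[1,0],R[0,0])),"z",R[:,2],s['dq'])
h=cv2.cvtColor(p,cv2.COLOR_RGB2HSV)
m=((h[...,0]>100)&(h[...,0]<125)&(h[...,1]>130)&(h[...,2]>90)).astype(np.uint8)
k,l,st,ce=cv2.connectedComponentsWithStats(m)
i=min([i for i in range(1,k) if st[i,4]>100],key=lambda i:abs(ce[i][0]-316))
r=cv2.minAreaRect(np.argwhere(l==i)[:,::-1].astype(np.float32));b=cv2.boxPoints(r)
ys,xs=np.nonzero(l==i);pc,ev=cv2.PCACompute(np.c_[xs,ys].astype(np.float32),None)
u=np.array(r[0]);X=ray(c,*u,.057);Y=ray(c,*(u+ev[0]*15),.057);print(u,X,np.degrees(np.arctan2(*(Y-X)[[1,0]])),"tool",R.T@(X-s['tool_pos']))
E
python3 sty.py w3
```

```text
t 2.3333 [0.5737 0.3075 0.1615] toolx az -152.15398598992599 z [-0.006  -0.0015 -1.    ] [-0.0296 -0.0557 -0.0184  0.0044 -0.0437  0.0302]
[307.5 192.5] [0.5714 0.2987 0.057 ] 27.970940644444752 tool [ 0.0055 -0.0068  0.1045]
```

Emit:
play_rows(deltas=[[-0.004,-0.034,-0.1,0,0,0,-1],[-0.004,-0.034,-0.2,0,0,0,-1],[-0.004,-0.034,-0.3,0,0,0,-1],[-0.004,-0.034,-0.3,0,0,0,-1],[-0.004,-0.034,-0.3,0,0,0,-1]])

```text
time: 2.8
tool_pos: [0.5725, 0.2962, 0.0886]
tool_rot: [-0.24, 0.971, -0.001, -0.003]
force: [0.5, -0.0, 0.6]
finger_gap: 0.0853
```

```bash
python3 sty.py w4
```

```text
t 2.8 [0.5725 0.2962 0.0886] toolx az -152.19213326402834 z [-0.0062 -0.0026 -1.    ] [ 0.0028 -0.0302  0.0463  0.015  -0.0081 -0.0028]
[319.5 228.5] [0.5708 0.2986 0.057 ] 27.64508700894079 tool [0.0001 0.0029 0.0316]
```

View pics/w4.png

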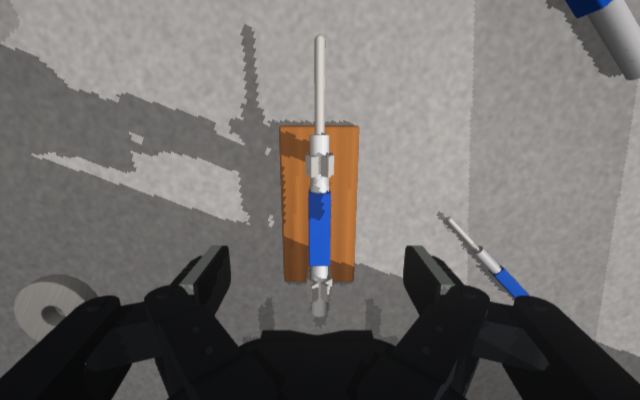

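Emit:
play_rows(deltas=[[-0.002,0.009,-0.08,0,0,0,-1],[-0.002,0.009,-0.16,0,0,0,-1],[-0.002,0.009,-0.195,0,0,0,-1],[-0.002,0.009,-0.195,0,0,0,-1],[-0.002,0.009,-0.195,0,0,0,-1]])

```text
time: 3.27
tool_pos: [0.5735, 0.2995, 0.0427]
tool_rot: [-0.241, 0.971, 0.0, -0.001]
force: [-0.6, -0.2, 0.8]
finger_gap: 0.0853
```

```bash
python3 sty.py w5
```

```text
t 3.2667 [0.5735 0.2995 0.0427] toolx az -152.15132722268038 z [-0.0029 -0.0005 -1.    ] [ 0.0007 -0.0106  0.0116  0.0023  0.0008  0.0011]
[315. 257.] [0.5705 0.2983 0.057 ] 27.83434496648063 tool [ 0.0033  0.0003 -0.0143]
```

Laterally centred. Close on the sleeve.

Emit:
play_rows(deltas=[[-0.006,-0.004,-0.01,0,0,0,1],[-0.006,-0.004,-0.01,0,0,0,1],[-0.006,-0.004,-0.01,0,0,0,1],[-0.006,-0.004,-0.01,0,0,0,1],[-0.006,-0.004,-0.01,0,0,0,1]], newtons=100)

```text
time: 3.73
tool_pos: [0.5724, 0.299, 0.0409]
tool_rot: [-0.241, 0.971, 0.0, -0.001]
force: [-0.9, 0.5, 0.5]
finger_gap: 0.0259
```

Emit:
play_rows(deltas=[[0,0,0,0,0,0,1],[0,0,0,0,0,0,1],[0,0,0,0,0,0,1],[0,0,0,0,0,0,1],[0,0,0,0,0,0,1]])

```text
time: 4.15
tool_pos: [0.5725, 0.2989, 0.0412]
tool_rot: [-0.241, 0.971, 0.0, -0.001]
force: [-1.0, -1.4, 4.4]
finger_gap: 0.0117
```

Emit:
play_rows(deltas=[[0,0,0,0,0,0,1],[0,0,0,0,0,0,1],[0,0,0,0,0,0,1]])

```text
time: 4.4
tool_pos: [0.5726, 0.2989, 0.0412]
tool_rot: [-0.241, 0.971, 0.0, -0.001]
force: [-0.8, -0.0, 3.0]
finger_gap: 0.0118
```

Emit:
play_rows(deltas=[[0,0,0.03,0,0,0,1],[0,0,0.06,0,0,0,1],[0,0,0.1,0,0,0,1],[0,0,0.15,0,0,0,1],[0,0,0.2,0,0,0,1]])

```text
time: 4.82
tool_pos: [0.5732, 0.2995, 0.0933]
tool_rot: [-0.241, 0.971, 0.001, 0.0]
force: [-0.7, 1.2, -0.4]
finger_gap: 0.0112
```

Emit:
play_rows(deltas=[[0,0,0.15,0,0,0,1],[0,0,0.3,0,0,0,1],[0,0,0.4,0,0,0,1],[0,0,0.4,0,0,0,1],[0,0,0.4,0,0,0,1]])

```text
time: 5.23
tool_pos: [0.5744, 0.3006, 0.1973]
tool_rot: [-0.241, 0.97, 0.002, 0.003]
force: [0.1, -0.4, -1.9]
finger_gap: 0.0113
```

Run:
```python
from h import *
s=ctrl.get_state();print(s['time'],s['tool_pos'],s['tool_rot'],s['joints'],s['force'],s['finger_gap'])
for n in ["wrist","scene"]:
    p,d=ctrl.capture(n);np.savez(f"pics/{n}6.npz",p=p,d=d,pos=s['tool_pos'],rot=s['tool_rot'])
    cv2.imwrite(f"pics/{n}6.png",p[:,:,::-1] if n=="wrist" else cv2.resize(p[150:340,300:520,::-1],None,fx=3.2,fy=3))
```

```text
5.2333 [0.57440156 0.30063735 0.19729577] [-0.2411696   0.97047511  0.00226732  0.0031851 ] [ 7.82144792e-01  3.33062277e-01 -1.04957786e-01 -6.93126260e-04
 -1.12498202e+00 -1.86549919e+00] [ 0.05344106 -0.36805282 -1.89133366] 0.011314864385789753
```

View pics/wrist6.png

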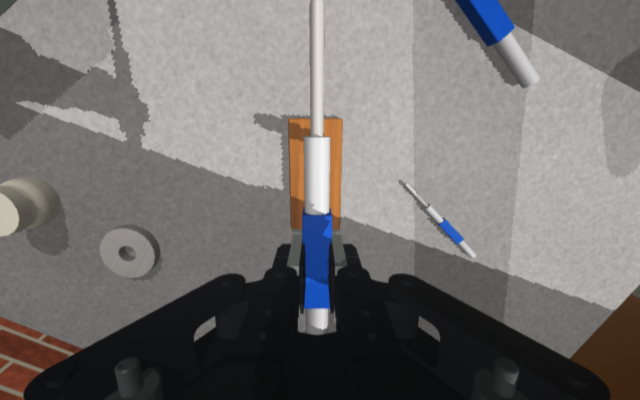

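View pics/scene6.png

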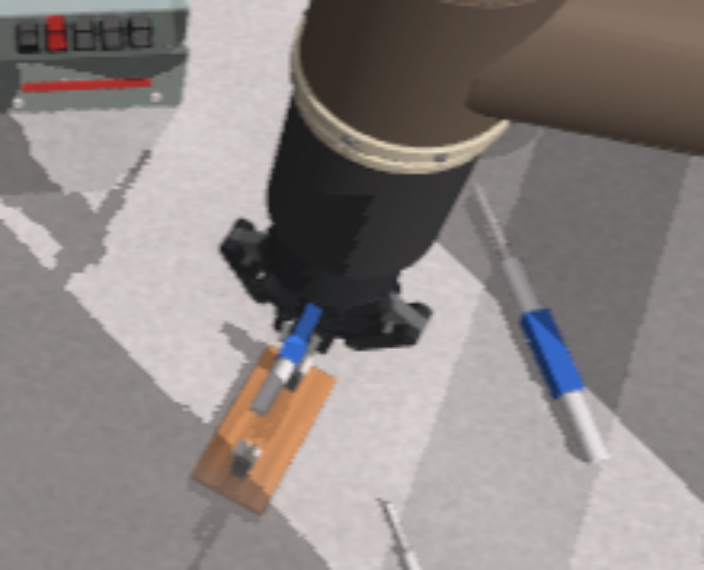

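The stylus is out of the clips and held by its sleeve: blue sleeve at (317,260) in the wrist view, rod pointing up the image. Next I measure how it sits in the tool frame.

Run:
```python
from h import *
np.set_printoptions(suppress=True,linewidth=200,precision=4)
z=np.load("pics/wrist6.npz");T=ctrl.get_calibration("wrist")["T_tool_cam"];K=ctrl.get_calibration("wrist")["mtx"]
d=z["d"]
def tp(u,v,dd=None):
    dd=d[v,u] if dd is None else dd
    return (T@np.r_[np.linalg.inv(K)@np.array([u,v,1.])*dd,1])[:3]
for v in range(2,330,14):
    w=[tp(u,v) for u in range(313,322) if 0.05<d[v,u]<.25]
    if w: print(v,np.median(w,0),len(w))
print("sleeve edge row213",tp(317,213),"row307",tp(317,307),"shoulder136",tp(316,137))
R=Ro.from_quat(z["rot"]).as_matrix();print(R)
```

```text
2 [ 0.1118  0.0013 -0.0104] 9
16 [ 0.1069  0.0013 -0.0103] 9
30 [ 0.102   0.0013 -0.0102] 9
44 [ 0.0967  0.0013 -0.0108] 9
58 [ 0.0917  0.0013 -0.01  ] 9
72 [ 0.0862  0.0013 -0.0109] 9
86 [ 0.0807  0.0011 -0.0113] 8
100 [ 0.0752  0.0013 -0.0104] 9
114 [ 0.0694  0.0013 -0.0108] 9
128 [ 0.0635  0.0013 -0.0109] 9
142 [ 0.0577  0.0013 -0.014 ] 9
156 [ 0.0517  0.0013 -0.0137] 9
170 [ 0.0455  0.0013 -0.0138] 9
184 [ 0.0391  0.0013 -0.0138] 9
198 [ 0.0326  0.0013 -0.0137] 9
212 [ 0.0258  0.0013 -0.0135] 9
226 [ 0.0195  0.0013 -0.015 ] 9
240 [ 0.0122  0.0013 -0.0146] 9
254 [ 0.0053  0.0015 -0.0152] 8
268 [-0.0021  0.0013 -0.0152] 9
282 [-0.0098  0.0013 -0.0151] 9
296 [-0.0177  0.0012 -0.0151] 9
310 [-0.0268  0.0012 -0.0137] 9
324 [-0.0352  0.0012 -0.0137] 9
sleeve edge row213 [ 0.0256  0.0013 -0.0144] row307 [-0.0238  0.0012 -0.0154] shoulder136 [ 0.0598  0.0009 -0.0139]
[[-0.8837 -0.4681  0.0051]
 [-0.4681  0.8837  0.0059]
 [-0.0073  0.0029 -1.    ]]
```

```bash
cat > plan.py <<'E'
from h import *
import sys
np.set_printoptions(suppress=True,linewidth=200,precision=4)
A=np.radians(61.8);HB=np.array([np.cos(A),np.sin(A),0]);Z=np.array([0,0,1.])
TIP=np.array([.1155,.001,-.008])
def world(qx,qy,z): # q in BX/BY frame of h.py
    return np.r_[qx*BX+qy*BY,z]
def tgt(tipw,pitch=38.):
    p=np.radians(pitch);x=-np.cos(p)*HB-np.sin(p)*Z;z=np.sin(p)*HB-np.cos(p)*Z
    R=np.c_[x,np.cross(z,x),z];return tipw-R@TIP,R
def rel(pos,R,scale=1):
    s=ctrl.get_state();R0=Ro.from_quat(s['tool_rot']).as_matrix()
    rv=Ro.from_matrix(R@R0.T).as_rotvec()
    print("tip now q",(s['tool_pos']+R0@TIP)[:2]@BX,(s['tool_pos']+R0@TIP)[:2]@BY,(s['tool_pos']+R0@TIP)[2],"joints",s['joints'])
    print("F",s['force'],"gap",s['finger_gap'],"t",s['time'])
    print("TCP",s['tool_pos'],"->",pos,"shift units",(pos-s['tool_pos'])/.25,"turn units",rv/(2*np.pi),"deg",np.degrees(np.linalg.norm(rv)))
PAD=(.168,-.505)
def axis(back,z,pitch=38.):
    p=np.radians(pitch);return world(*PAD,z)+back*(np.cos(p)*HB+np.sin(p)*Z)
E
python3 - <<'E'
from plan import *
P,R=tgt(axis(.10,.089));rel(P,R);print(R)
E
```

```text
tip now q 0.4381346424702961 -0.30007654995612587 0.20160384051367403 joints [ 0.7821  0.3362 -0.1084 -0.0015 -1.1243 -1.8655]
F [-0.4958 -0.6796 -0.5725] gap 0.01108255371174346 t 5.3333
TCP [0.573  0.2995 0.1938] -> [0.6083 0.0652 0.2154] shift units [ 0.1412 -0.9372  0.0864] turn units [ 0.0751 -0.0759  0.0906] deg 50.427816888080635
[[-0.3724 -0.8813  0.2909]
 [-0.6945  0.4726  0.5426]
 [-0.6157 -0.     -0.788 ]]
```

Emit:
play_rows(deltas=[[0.02,-0.12,0.05,0.012,-0.012,0.0145,1],[0.04,-0.24,0.1,0.024,-0.024,0.029,1],[0.06,-0.36,0.13,0.036,-0.036,0.0435,1],[0.08,-0.47,0.13,0.045,-0.045,0.054,1],[0.08,-0.47,0.13,0.045,-0.045,0.054,1]])

```text
time: 5.75
tool_pos: [0.5922, 0.179, 0.2261]
tool_rot: [-0.396, 0.896, 0.103, 0.171]
force: [0.6, 0.6, -1.7]
finger_gap: 0.0112
```

Run:
```python
from plan import *
P,R=tgt(axis(.10,.089));rel(P,R)
```

```text
tip now q 0.3300313156943007 -0.4103659547615385 0.18858503990210565 joints [ 0.4881  0.116  -0.2917 -0.2468 -0.8157 -1.088 ]
F [ 0.6044  0.5785 -1.651 ] gap 0.011185306522652328 t 5.75
TCP [0.5922 0.179  0.2261] -> [0.6083 0.0652 0.2154] shift units [ 0.0645 -0.4552 -0.0428] turn units [ 0.0299 -0.0305  0.0363] deg 20.176644604054385
```

Emit:
play_rows(deltas=[[0.02,-0.13,0,0.01,-0.01,0.012,1],[0.04,-0.26,0,0.02,-0.02,0.024,1],[0.064,-0.39,0,0.03,-0.0305,0.0363,1],[0.064,-0.455,-0.02,0.03,-0.0305,0.0363,1],[0.064,-0.455,-0.043,0.03,-0.0305,0.0363,1]])

```text
time: 6.17
tool_pos: [0.6082, 0.0655, 0.2159]
tool_rot: [-0.486, 0.811, 0.167, 0.279]
force: [-0.2, 0.0, -1.6]
finger_gap: 0.0114
```

Run:
```python
from plan import *
P,R=tgt(axis(.10,.089));rel(P,R)
for n in ["scene","wrist"]:
    p,d=ctrl.capture(n)
    cv2.imwrite(f"pics/{n}7.png",p[:,:,::-1] if n=="wrist" else cv2.resize(p[60:220,200:420,::-1],None,fx=3.6,fy=3.6,interpolation=cv2.INTER_CUBIC))
```

```text
tip now q 0.24693295862918987 -0.5052487565371978 0.15122055446974886 joints [ 0.0187  0.1797 -0.1824 -0.7047 -0.9756 -0.1726]
F [-0.2068  0.002  -1.5685] gap 0.011358620140522727 t 6.1667
TCP [0.6082 0.0655 0.2159] -> [0.6083 0.0652 0.2154] shift units [ 0.0002 -0.001  -0.0023] turn units [ 0.0002  0.     -0.    ] deg 0.058997987499623934
```

View pics/scene7.png

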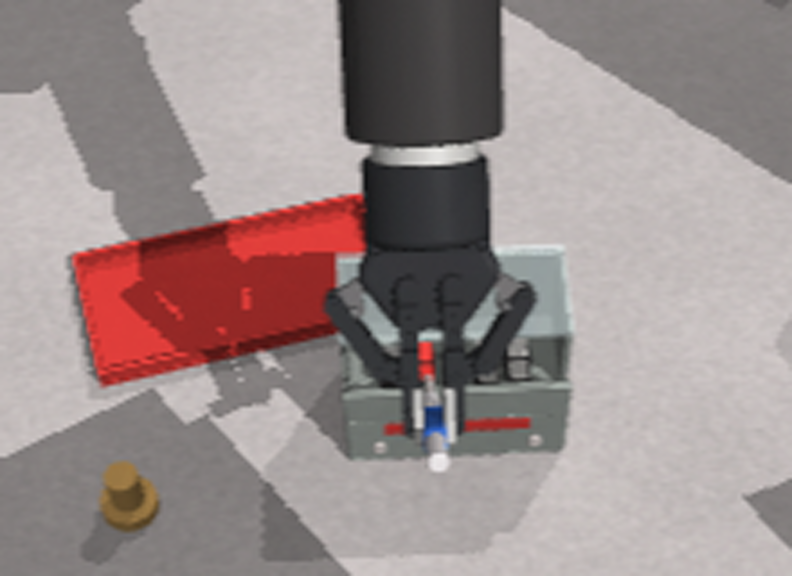

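View pics/wrist7.png

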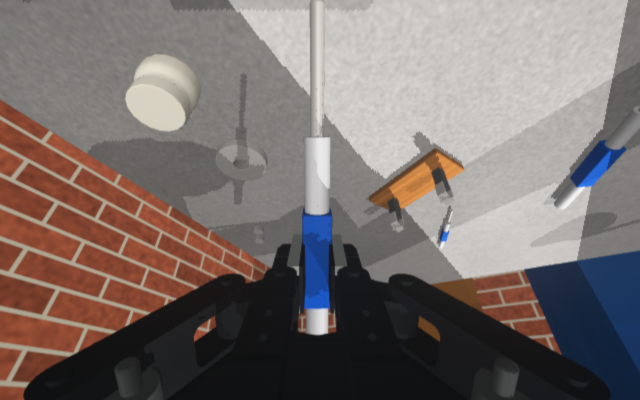

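Emit:
play_rows(deltas=[[-0.02,-0.038,-0.035,0,0,0,1],[-0.045,-0.083,-0.075,0,0,0,1],[-0.075,-0.139,-0.123,0,0,0,1],[-0.09,-0.167,-0.148,0,0,0,1],[-0.09,-0.167,-0.148,0,0,0,1]])

```text
time: 6.68
tool_pos: [0.5833, 0.0186, 0.1727]
tool_rot: [-0.482, 0.815, 0.168, 0.275]
force: [0.0, 0.5, -0.8]
finger_gap: 0.0112
```

Run:
```python
from plan import *
P,R=tgt(axis(.0,.089));rel(P,R)
for n in ["scene","top"]:
    p,d=ctrl.capture(n)
    p=p[60:220,200:420] if n=="scene" else p[140:270,320:460]
    cv2.imwrite(f"pics/{n}8.png",cv2.resize(p[:,:,::-1],None,fx=3.6,fy=3.6,interpolation=cv2.INTER_CUBIC))
```

```text
tip now q 0.1935103815239652 -0.5038480712701559 0.1085849562791416 joints [-0.0854  0.2156 -0.2329 -0.7437 -0.977  -0.0328]
F [ 0.0486  0.528  -0.8013] gap 0.011221977753628334 t 6.6833
TCP [0.5833 0.0186 0.1727] -> [ 0.5711 -0.0042  0.1538] shift units [-0.0491 -0.0914 -0.0756] turn units [ 0.0003 -0.0017  0.0012] deg 0.7611209749808945
```

View pics/scene8.png

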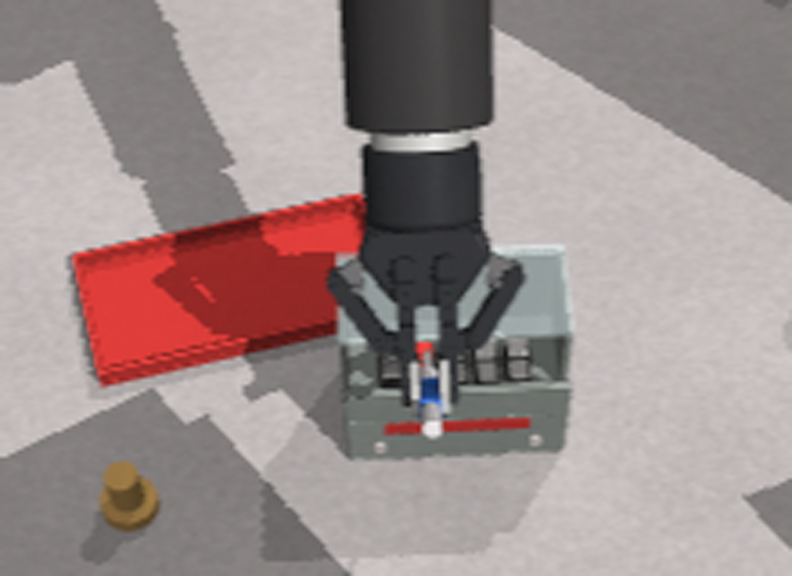

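View pics/top8.png

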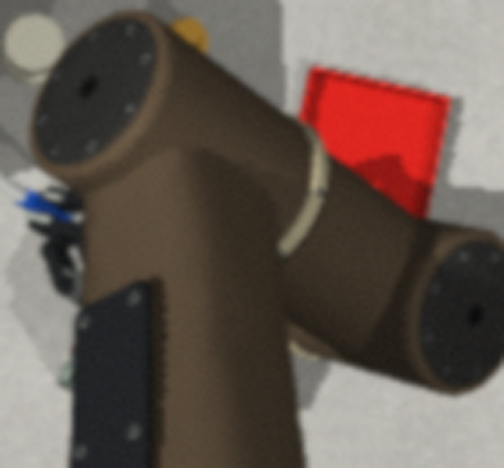

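Emit:
play_rows(deltas=[[-0.017,-0.03,-0.025,0,0,0,1],[-0.034,-0.06,-0.05,0,-0.001,0.001,1],[-0.049,-0.091,-0.07,0,-0.0017,0.0012,1],[-0.049,-0.091,-0.075,0,-0.0017,0.0012,1],[-0.049,-0.091,-0.075,0,-0.0017,0.0012,1]])

```text
time: 7.2
tool_pos: [0.5727, -0.003, 0.1559]
tool_rot: [-0.486, 0.811, 0.166, 0.28]
force: [0.2, -0.1, -1.0]
finger_gap: 0.0116
```

Run:
```python
from plan import *
P,R=tgt(axis(.0,.083));rel(P,R)
```

```text
tip now q 0.16980603486380869 -0.5061556785602939 0.09113222640523448 joints [-0.1407  0.2337 -0.251  -0.7677 -0.9802  0.0587]
F [ 0.224  -0.0983 -1.0118] gap 0.01155501798885166 t 7.2
TCP [ 0.5727 -0.003   0.1559] -> [ 0.5711 -0.0042  0.1478] shift units [-0.0066 -0.0048 -0.0324] turn units [ 0.0003  0.0005 -0.0001] deg 0.20917479990486298
```

Emit:
play_rows(deltas=[[-0.006,-0.004,-0.008,0,0,0,1],[-0.006,-0.004,-0.016,0,0,0,1],[-0.006,-0.004,-0.02,0,0,0,1]])

```text
time: 7.45
tool_pos: [0.5713, -0.0036, 0.1509]
tool_rot: [-0.486, 0.811, 0.166, 0.28]
force: [-0.3, 0.3, -0.3]
finger_gap: 0.0113
```

Emit:
play_rows(deltas=[[0,0,-0.006,0,0,0,1],[0,0,-0.012,0,0,0,1],[0,0,-0.012,0,0,0,1]])

```text
time: 7.7
tool_pos: [0.5712, -0.0034, 0.1477]
tool_rot: [-0.486, 0.811, 0.166, 0.28]
force: [0.5, -0.3, -0.9]
finger_gap: 0.011
```

Run:
```python
from plan import *
P,R=tgt(axis(.0,.083));rel(P,R)
```

```text
tip now q 0.16874580747220813 -0.5050712775588567 0.08288633820453452 joints [-0.1443  0.2433 -0.2587 -0.7758 -0.9706  0.0764]
F [ 0.4504 -0.2512 -0.9205] gap 0.011022579968952645 t 7.7
TCP [ 0.5712 -0.0034  0.1477] -> [ 0.5711 -0.0042  0.1478] shift units [-0.0005 -0.0032  0.0006] turn units [ 0.0003  0.0005 -0.0002] deg 0.20783752010924358
```

Emit:
play_rows(deltas=[[-0.001,-0.002,-0.004,0,0,0,1],[-0.001,-0.002,-0.008,0,0,0,1],[-0.001,-0.002,-0.008,0,0,0,1]])

```text
time: 7.95
tool_pos: [0.5709, -0.0039, 0.1454]
tool_rot: [-0.486, 0.811, 0.166, 0.28]
force: [-0.4, -0.1, -0.9]
finger_gap: 0.0111
```

Emit:
play_rows(deltas=[[0,0,-0.004,0,0,0,1],[0,0,-0.008,0,0,0,1],[0,0,-0.008,0,0,0,1]])

```text
time: 8.2
tool_pos: [0.5712, -0.0038, 0.1437]
tool_rot: [-0.486, 0.811, 0.166, 0.28]
force: [-0.4, 2.3, 3.3]
finger_gap: 0.0115
```

Emit:
play_rows(deltas=[[0,0,-0.004,0,0,0,1],[0,0,-0.008,0,0,0,1],[0,0,-0.008,0,0,0,1]])

```text
time: 8.45
tool_pos: [0.5713, -0.004, 0.1417]
tool_rot: [-0.487, 0.811, 0.166, 0.28]
force: [0.1, -0.3, 1.5]
finger_gap: 0.0111
```

Emit:
play_rows(deltas=[[0,0,-0.004,0,0,0,1],[0,0,-0.006,0,0,0,1],[0,0,-0.006,0,0,0,1]])

```text
time: 8.7
tool_pos: [0.571, -0.0041, 0.1397]
tool_rot: [-0.486, 0.811, 0.166, 0.28]
force: [-1.1, 0.7, -0.6]
finger_gap: 0.0115
```

Run:
```python
from plan import *
P,R=tgt(axis(.0,.075));rel(P,R)
for n in ["scene"]:
    p,d=ctrl.capture(n)
    p=p[130:200,280:370]
    cv2.imwrite(f"pics/{n}9.png",cv2.resize(p[:,:,::-1],None,fx=8,fy=8,interpolation=cv2.INTER_CUBIC))
```

```text
tip now q 0.1680468706768675 -0.5052253033844106 0.07496027629418141 joints [-0.1477  0.2541 -0.2638 -0.7831 -0.9611  0.0923]
F [-1.0763  0.6525 -0.5792] gap 0.01150505057855461 t 8.7
TCP [ 0.571  -0.0041  0.1397] -> [ 0.5711 -0.0042  0.1398] shift units [ 0.0001 -0.0004  0.0003] turn units [ 0.0003  0.0004 -0.0001] deg 0.2062201471196487
```

View pics/scene9.png

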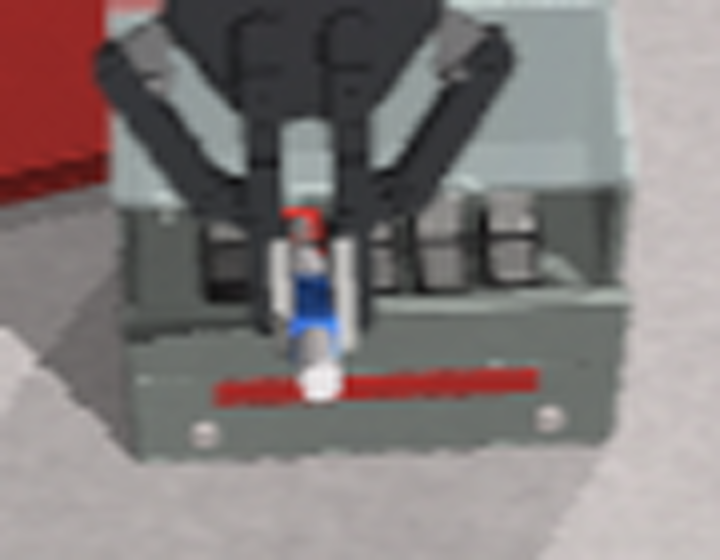

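Emit:
play_rows(deltas=[[0,0,0.012,0,0,0,1],[0.015,0.028,0.045,0,0,0,1],[0.05,0.093,0.1,0,0,0,1],[0.09,0.167,0.168,0,0,0,1],[0.13,0.242,0.233,0,0,0,1]])

```text
time: 9.17
tool_pos: [0.6037, 0.0567, 0.1986]
tool_rot: [-0.486, 0.811, 0.166, 0.28]
force: [0.9, 0.3, -0.5]
finger_gap: 0.0112
```

Emit:
play_rows(deltas=[[0.05,0.09,0.08,0,0,0,1],[0.1,0.18,0.16,0,0,0,1],[0.15,0.28,0.24,0,0,0,1],[0.15,0.28,0.3,0,0,0,1],[0.15,0.28,0.3,0,0,0,1]])

```text
time: 9.58
tool_pos: [0.6423, 0.1283, 0.2775]
tool_rot: [-0.487, 0.81, 0.165, 0.282]
force: [0.4, -0.9, 0.6]
finger_gap: 0.0112
```

Run:
```python
from plan import *
P,R=tgt(axis(.1,.08));rel(P,R)
for n in ["scene"]:
    p,d=ctrl.capture(n);q=cv2.imread("pics/scene0.png")[145:190,290:365]
    p=p[145:190,290:365,::-1]
    cv2.imwrite(f"pics/{n}10.png",cv2.resize(np.vstack([q,p]),None,fx=6,fy=6,interpolation=cv2.INTER_CUBIC))
```

```text
tip now q 0.31851321583543635 -0.5065524722105649 0.21250886682835096 joints [ 0.1546  0.1536 -0.0915 -0.6295 -0.9826 -0.3761]
F [ 0.3615 -0.9297  0.6329] gap 0.011242593920385532 t 9.5833
TCP [0.6423 0.1283 0.2775] -> [0.6083 0.0652 0.2064] shift units [-0.1361 -0.2521 -0.2844] turn units [ 0.0003  0.0011 -0.0004] deg 0.4400210988070908
```

View pics/scene10.png

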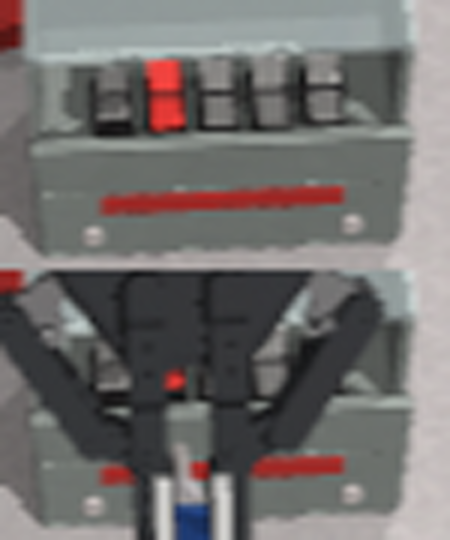

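```bash
cat >> plan.py <<'E'
def down(az,pos):
    a=np.radians(az);x=np.array([np.cos(a),np.sin(a),0]);R=np.c_[x,np.cross(-Z,x),-Z];return np.array(pos),R
E
python3 - <<'E'
from plan import *
rel(*down(164.6,(.623,-.283,.25)))
E
```

```text
tip now q 0.3173990514208567 -0.5058754467431682 0.21048785015300808 joints [ 0.1532  0.1547 -0.0942 -0.6307 -0.9818 -0.3744]
F [ 0.2865 -0.5856 -1.2553] gap 0.011541638891167806 t 9.6333
TCP [0.6414 0.1275 0.2753] -> [ 0.623 -0.283  0.25 ] shift units [-0.0737 -1.6422 -0.1014] turn units [-0.0442  0.1049 -0.2065] deg 84.8922345821008
```

Emit:
play_rows(deltas=[[0,-0.05,0.08,-0.008,0.02,-0.04,1],[-0.02,-0.16,0.16,-0.015,0.035,-0.07,1],[-0.03,-0.3,0.2,-0.015,0.035,-0.07,1],[-0.03,-0.45,0.2,-0.015,0.035,-0.07,1],[-0.03,-0.55,0.2,-0.015,0.035,-0.07,1]])

```text
time: 10.05
tool_pos: [0.6332, -0.0121, 0.3261]
tool_rot: [-0.287, 0.931, 0.113, 0.196]
force: [-0.1, -0.0, -0.9]
finger_gap: 0.0113
```

Run:
```python
from plan import *
rel(*down(164.6,(.623,-.283,.25)))
```

```text
tip now q 0.19208903693105303 -0.5123563912531218 0.2836989020816008 joints [ 0.0935  0.098  -0.061  -0.339  -1.0851 -0.9558]
F [-0.1397 -0.0114 -0.9161] gap 0.011314519325307732 t 10.05
TCP [ 0.6332 -0.0121  0.3261] -> [ 0.623 -0.283  0.25 ] shift units [-0.0407 -1.0837 -0.3044] turn units [-0.0285  0.0694 -0.1356] deg 55.781728412218285
```

Emit:
play_rows(deltas=[[-0.01,-0.12,0,-0.004,0.009,-0.017,1],[-0.02,-0.25,0,-0.008,0.018,-0.034,1],[-0.03,-0.4,0,-0.012,0.027,-0.052,1],[-0.03,-0.55,0,-0.016,0.036,-0.07,1],[-0.03,-0.65,0,-0.016,0.036,-0.07,1]])

```text
time: 10.47
tool_pos: [0.6248, -0.1771, 0.3244]
tool_rot: [-0.069, 0.992, 0.052, 0.093]
force: [0.3, 0.5, -0.8]
finger_gap: 0.0111
```

Run:
```python
from plan import *
rel(*down(164.6,(.623,-.283,.25)))
```

```text
tip now q 0.0700894605645747 -0.5411247671448157 0.31013397718954244 joints [-0.0536  0.194   0.032  -0.133  -1.2379 -1.3453]
F [ 0.327   0.5256 -0.7568] gap 0.011131379040760144 t 10.4667
TCP [ 0.6248 -0.1771  0.3244] -> [ 0.623 -0.283  0.25 ] shift units [-0.0073 -0.4238 -0.2977] turn units [-0.0125  0.0319 -0.0647] deg 26.351942539474503
```

Emit:
play_rows(deltas=[[-0.005,-0.1,0,-0.003,0.008,-0.016,1],[-0.007,-0.22,0,-0.006,0.016,-0.032,1],[-0.007,-0.34,0,-0.009,0.024,-0.048,1],[-0.007,-0.42,0,-0.0125,0.032,-0.065,1],[-0.007,-0.42,0,-0.0125,0.032,-0.065,1]])

```text
time: 10.88
tool_pos: [0.6222, -0.2853, 0.3205]
tool_rot: [0.139, 0.99, -0.001, -0.004]
force: [0.0, 0.5, -2.3]
finger_gap: 0.0111
```

Run:
```python
from plan import *
rel(*down(164.6,(.623,-.283,.25)))
s=ctrl.get_state()
for n in ["scene","wrist"]:
    p,d=ctrl.capture(n);np.savez(f"pics/{n}11.npz",p=p,d=d,pos=s['tool_pos'],rot=s['tool_rot'])
    if n=="scene":
        q=cv2.imread("pics/scene0.png")[145:190,290:365];p=cv2.resize(np.vstack([q,p[145:190,290:365,::-1]]),None,fx=6,fy=6,interpolation=cv2.INTER_CUBIC)
    else: p=p[:,:,::-1]
    cv2.imwrite(f"pics/{n}11.png",p)
```

```text
tip now q 0.016743540178767405 -0.5702369335327038 0.32950816008821904 joints [-0.145   0.3428  0.187   0.0017 -1.4239 -1.7057]
F [ 0.0021  0.5007 -2.3189] gap 0.011143338830506418 t 10.8833
TCP [ 0.6222 -0.2853  0.3205] -> [ 0.623 -0.283  0.25 ] shift units [ 0.0031  0.0093 -0.2821] turn units [ 0.0001 -0.0014  0.0017] deg 0.8077002930599485
```

View pics/scene11.png

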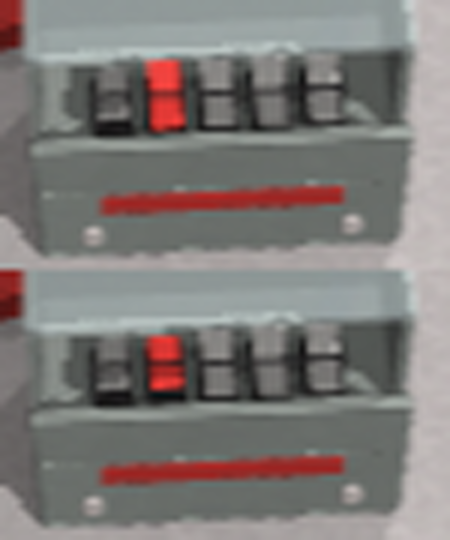

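View pics/wrist11.png

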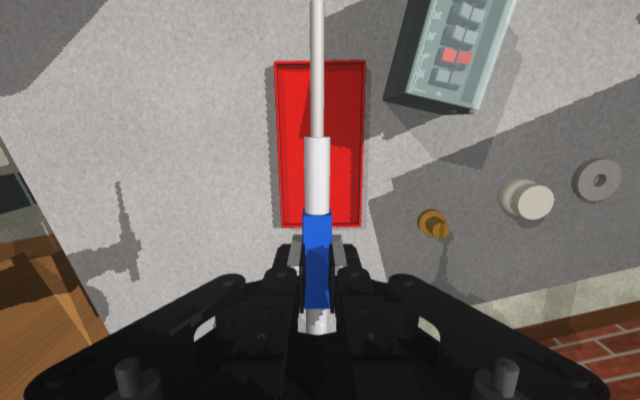

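The red rocker now shows its near half raised with a black front below it, so it has flipped. The greys look the same in the before and after crops. Next I locate the tray from the wrist picture.

Run:
```python
from plan import *
z=np.load("pics/wrist11.npz");c=wcal(z["pos"],z["rot"])
h=cv2.cvtColor(z["p"],cv2.COLOR_RGB2HSV)
m=(((h[...,0]<8)|(h[...,0]>172))&(h[...,1]>150)&(h[...,2]>70)).astype(np.uint8);m[:50]=0;m[240:]=0;m[:,:255]=0;m[:,385:]=0
ys,xs=np.nonzero(m)
pts=np.c_[xs,ys].astype(np.float32);X=np.array([ray(c,u,v,.018)[:2] for u,v in pts])
hull=cv2.convexHull((X*1000).astype(np.float32));r=cv2.minAreaRect(hull);b=cv2.boxPoints(r);print(r);print(b)
```

```text
((598.69970703125, -272.8248596191406), (128.9954376220703, 247.8546600341797), 74.62137603759766)
[[ 462.1051 -302.1481]
 [ 701.0852 -367.8783]
 [ 735.2943 -243.5016]
 [ 496.3142 -177.7714]]
```

Emit:
play_rows(deltas=[[0,0,-0.12,0,0,0,1],[-0.002,0.004,-0.28,0,-0.0007,0.001,1],[-0.002,0.004,-0.44,0,-0.0014,0.0017,1],[-0.002,0.004,-0.6,0,-0.0014,0.0017,1],[-0.002,0.004,-0.76,0,-0.0014,0.0017,1]])

```text
time: 11.4
tool_pos: [0.6209, -0.281, 0.1307]
tool_rot: [0.129, 0.992, 0.002, 0.003]
force: [1.8, 0.1, -1.1]
finger_gap: 0.0114
```

Emit:
play_rows(deltas=[[0,0,-0.08,0,0,0,1],[0,0,-0.14,0,0,0,1],[0,0,-0.14,0,0,0,1]])

```text
time: 11.65
tool_pos: [0.6179, -0.2797, 0.0917]
tool_rot: [0.128, 0.992, 0.003, 0.0]
force: [-0.7, 0.8, -1.7]
finger_gap: 0.0111
```

Run:
```python
from plan import *
rel(*down(164.6,(.6215,-.2844,.010)))
```

```text
tip now q 0.017080632261504507 -0.564240351831563 0.09972068933526711 joints [-0.1414  0.4722 -0.1456 -0.0064 -0.9522 -1.6829]
F [-0.686   0.8273 -1.6755] gap 0.011051691065402271 t 11.65
TCP [ 0.6179 -0.2797  0.0917] -> [ 0.6215 -0.2844  0.01  ] shift units [ 0.0144 -0.0189 -0.327 ] turn units [-0.0008  0.0003 -0.0018] deg 0.7312442020496301
```

Emit:
play_rows(deltas=[[0.014,-0.019,-0.06,-0.0008,0.0003,-0.0018,1],[0.014,-0.019,-0.12,-0.0008,0.0003,-0.0018,1],[0.014,-0.019,-0.18,-0.0008,0.0003,-0.0018,1],[0.014,-0.019,-0.22,-0.0008,0.0003,-0.0018,1],[0.014,-0.019,-0.25,-0.0008,0.0003,-0.0018,1]])

```text
time: 12.07
tool_pos: [0.6214, -0.2842, 0.0295]
tool_rot: [0.133, 0.991, 0.0, 0.0]
force: [0.0, -0.0, -0.8]
finger_gap: 0.0112
```

```bash
python3 - <<'E'
from plan import *
rel(*down(164.6,(.6215,-.2844,.009)))
E
python3 sty.py w12
```

```text
tip now q 0.015943384406208582 -0.569180877699801 0.037435996110000314 joints [-0.1446  0.5444 -0.1898 -0.0004 -0.8361 -1.6936]
F [ 0.0169 -0.0134 -0.7598] gap 0.011216901103927536 t 12.0667
TCP [ 0.6214 -0.2842  0.0295] -> [ 0.6215 -0.2844  0.009 ] shift units [ 0.0004 -0.0008 -0.0819] turn units [-0.      0.0001 -0.0002] deg 0.07196315027304914
t 12.0667 [ 0.6214 -0.2842  0.0295] toolx az 164.6645326690932 z [ 0.0005  0.0002 -1.    ] [ 0.0007  0.0966 -0.0572  0.0061  0.1602 -0.0053]
[316.5 259.5] [ 0.6124 -0.2807  0.057 ] -15.711756971053076 tool [ 0.0096  0.001  -0.0275]
```

View pics/w12.png

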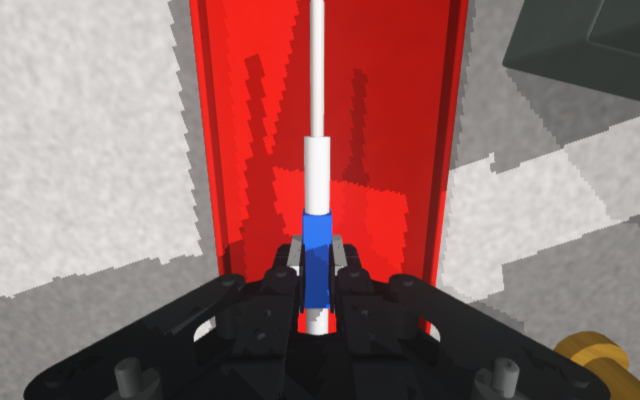

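The stylus is over the tray, parallel to its long side and clear of the walls. Lower it.

Emit:
play_rows(deltas=[[0,0,-0.025,0,0,0,1],[0,0,-0.05,0,0,0,1],[0,0,-0.075,0,0,0,1],[0,0,-0.085,0,0,0,1],[0,0,-0.085,0,0,0,1]])

```text
time: 12.53
tool_pos: [0.6203, -0.284, 0.0061]
tool_rot: [0.134, 0.991, 0.0, -0.001]
force: [0.1, -0.6, -1.3]
finger_gap: 0.0111
```

Emit:
play_rows(deltas=[[0,0,-0.006,0,0,0,1],[0,0,-0.01,0,0,0,1],[0,0,-0.01,0,0,0,1]])

```text
time: 12.78
tool_pos: [0.6207, -0.2841, 0.0047]
tool_rot: [0.133, 0.991, 0.0, -0.001]
force: [-1.5, 1.4, 5.3]
finger_gap: 0.0114
```

Emit:
play_rows(deltas=[[0,0,0.002,0,0,0,0.6],[0,0,0.002,0,0,0,0.4],[0,0,0.004,0,0,0,0.2],[0,0,0.006,0,0,0,0.0],[0,0,0.006,0,0,0,0.0]])

```text
time: 13.2
tool_pos: [0.6208, -0.2841, 0.0063]
tool_rot: [0.133, 0.991, 0.0, -0.001]
force: [1.1, 0.1, 0.3]
finger_gap: 0.0427
```

Emit:
play_rows(deltas=[[0,0,0,0,0,0,0.0],[0,0,0.06,0,0,0,0.0],[0,0,0.14,0,0,0,0.0],[0,0,0.22,0,0,0,0.0],[0,0,0.3,0,0,0,0.0]])

```text
time: 13.62
tool_pos: [0.6206, -0.2841, 0.0818]
tool_rot: [0.133, 0.991, 0.0, -0.001]
force: [0.0, -0.2, -0.1]
finger_gap: 0.0428
```

Emit:
play_rows(deltas=[[0,0,0.15,0,0,0,0.0],[0,0,0.3,0,0,0,0.0],[0,0,0.45,0,0,0,0.0],[0,0,0.55,0,0,0,0.0],[0,0,0.55,0,0,0,0.0]])

```text
time: 14.03
tool_pos: [0.6233, -0.2853, 0.227]
tool_rot: [0.133, 0.991, -0.001, 0.004]
force: [0.3, -0.7, 0.8]
finger_gap: 0.0425
```

Run:
```python
from plan import *
s=ctrl.get_state();print(s['time'],s['tool_pos'],s['force'],s['finger_gap'])
for n in ["scene","wrist"]:
    p,d=ctrl.capture(n);np.savez(f"pics/{n}13.npz",p=p,d=d,pos=s['tool_pos'],rot=s['tool_rot'])
    cv2.imwrite(f"pics/{n}13.png",p[:,:,::-1])
```

```text
14.0333 [ 0.6233 -0.2853  0.227 ] [ 0.2653 -0.7175  0.772 ] 0.04254298335157803
```

View pics/scene13.png

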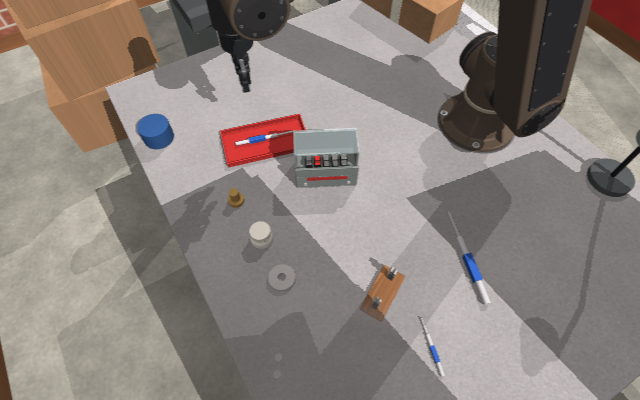

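View pics/wrist13.png

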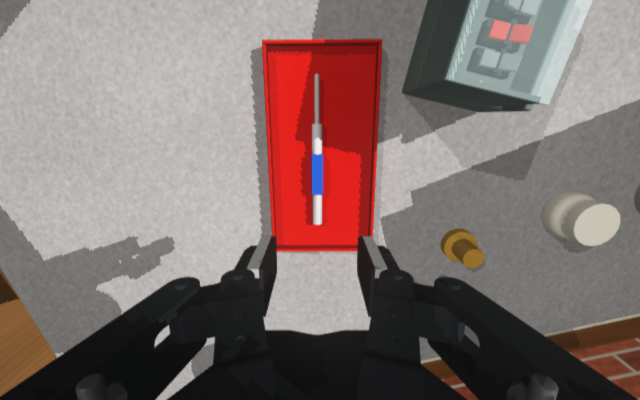

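The stylus lies centred in the tray: tip at (317,75) and tail at (317,224) in the wrist view, inside the rim. I check the rocker tilts and the stylus height by depth.

Run:
```python
from plan import *
c=ctrl.get_calibration("scene")
a=np.load("pics/scene0.npz")["d"];b=np.load("pics/scene13.npz")["d"]
for nm,u0 in zip(["g","RED","g","g","g"],[309,317,326,335,344]):
    for lab,d in (("before",a),("after",b)):
        print(nm,lab,[tuple(np.median([dep(c,u,v,d[v,u]) @ np.c_[np.r_[BX,0],[0,0,1]] for u in (u0-1,u0,u0+1)],0).round(3)) for v in (156,158,160,162,164)])
z=np.load("pics/wrist13.npz");w=wcal(z["pos"],z["rot"])
for u,v in [(317,78),(317,110),(317,140),(317,175),(317,210),(317,222)]: print(u,v,dep(w,u,v,z["d"][v,u]))
p=z["p"];cv2.imwrite("pics/f.png",cv2.resize(np.hstack([np.load("pics/scene0.npz")["p"][145:190,290:365],np.load("pics/scene13.npz")["p"][145:190,290:365]])[:,:,::-1],None,fx=5.3,fy=5.3,interpolation=cv2.INTER_CUBIC))
```

```text
g before [(np.float64(0.163), np.float64(0.074)), (np.float64(0.169), np.float64(0.074)), (np.float64(0.178), np.float64(0.076)), (np.float64(0.187), np.float64(0.079)), (np.float64(0.193), np.float64(0.079))]
g after [(np.float64(0.162), np.float64(0.073)), (np.float64(0.17), np.float64(0.075)), (np.float64(0.178), np.float64(0.076)), (np.float64(0.187), np.float64(0.079)), (np.float64(0.196), np.float64(0.082))]
RED before [(np.float64(0.17), np.float64(0.082)), (np.float64(0.175), np.float64(0.08)), (np.float64(0.179), np.float64(0.076)), (np.float64(0.186), np.float64(0.077)), (np.float64(0.191), np.float64(0.074))]
RED after [(np.float64(0.164), np.float64(0.074)), (np.float64(0.172), np.float64(0.076)), (np.float64(0.178), np.float64(0.074)), (np.float64(0.189), np.float64(0.081)), (np.float64(0.194), np.float64(0.079))]
g before [(np.float64(0.17), np.float64(0.081)), (np.float64(0.175), np.float64(0.078)), (np.float64(0.18), np.float64(0.076)), (np.float64(0.186), np.float64(0.075)), (np.float64(0.193), np.float64(0.075))]
g after [(np.float64(0.171), np.float64(0.081)), (np.
[... 491 characters left out ...]
 (np.float64(0.188), np.float64(0.075)), (np.float64(0.194), np.float64(0.075))]
g before [(np.float64(0.172), np.float64(0.08)), (np.float64(0.177), np.float64(0.077)), (np.float64(0.182), np.float64(0.075)), (np.float64(0.188), np.float64(0.074)), (np.float64(0.195), np.float64(0.075))]
g after [(np.float64(0.172), np.float64(0.08)), (np.float64(0.175), np.float64(0.075)), (np.float64(0.181), np.float64(0.073)), (np.float64(0.188), np.float64(0.073)), (np.float64(0.196), np.float64(0.076))]
317 78 [ 0.5169 -0.2545  0.0162]
317 110 [ 0.55   -0.2636  0.0169]
317 140 [ 0.5826 -0.2726  0.0197]
317 175 [ 0.6229 -0.2836  0.0201]
317 210 [ 0.6662 -0.2955  0.0196]
317 222 [ 0.6819 -0.2998  0.0191]
```

View pics/f.png

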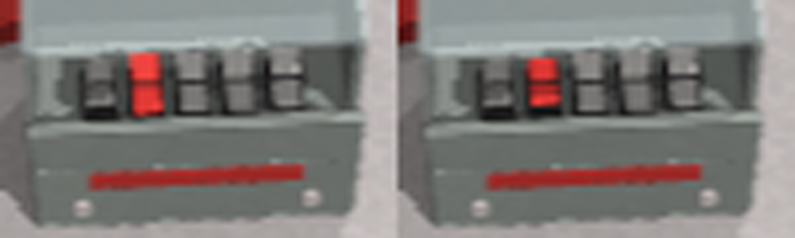

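Run:
```python
from plan import *
a=np.load("pics/scene0.npz")["p"].astype(int);b=np.load("pics/scene13.npz")["p"].astype(int)
D=abs(a-b).max(2)
for u0 in [309,317,326,335,344]: print(u0,D[152:170,u0-3:u0+4].mean().round(1),D[152:170,u0-3:u0+4].max())
for n,(u,v) in dict(pot=(260,235),gear=(281,278),bush=(235,198),holder=(383,293),small=(432,345),big=(472,265)).items(): print(n,D[v-15:v+15,u-15:u+15].mean().round(1))
s=ctrl.get_state();print(s['dq'],s['force'],s['time'])
```

```text
309 2.9 39
317 30.0 198
326 1.4 3
335 1.3 3
344 1.3 2
pot 15.0
gear 19.2
bush 1.5
holder 36.0
small 2.5
big 7.1
[ 0.0002  0.0319 -0.0422 -0.0113  0.0091  0.0013] [ 0.2337 -0.1651 -1.0021] 14.1333
```

```bash
python3 -c "
from h import *
print(ctrl.job_done())"
```

```text
the job is handed in; nothing more can be done
None
```

The red rocker is flipped, the stylus is lying flat in the red tray, and the job was handed in at about 14 s. `job_done` reports no verdict.

**What I did:** I gripped the clipped stylus by its blue sleeve, pulled it straight up out of the clips, and reached in under the hood at 38°. Pressing down on the red far pad met about 3 N, which then dropped away as it snapped. I backed out along the axis, lowered the stylus into the tray until it touched lightly (about 5 N), let go and lifted clear.

**Last checks:**
- **Red rocker:** depth shows the far half fell from 82 to 74 mm and the near half rose from about 75 to 80 mm, so it is at the other stop. I did not press on against the rigid stop; I confirmed the flip from the pictures instead.
- **Grey rockers:** three are pixel-for-pixel unchanged. The one beside red differs only slightly (mean 2.9, peak 39 of 255), and its depth is the same.
- **Stylus:** it lies along the middle of the tray with both ends inside. Its top measures 19–20 mm high along the body, so it is level, though about 2 mm higher than I expected. I put that down to calibration error.
- **Bystanders:** the pot, gear and bush look to be where they were in the last picture. Some pixels around the pot and gear changed, which I took for shadows.

**One disagreement:** three greys appeared to start tilted like the red one, not two as the task says. They looked that way before I touched anything and had not moved at the end.

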